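Put the polishing lap away and latch the lap cabinet

TASK

Slide the half-open lap tray fully home against the stops at the back of the small green lap cabinet, then swing the cabinet's door to and ease it shut until its sprung latch snaps in and holds it. Work gently: no more than 30 N on the tray, no more than 20 N on the thin door while you press it home over its latch, and no slamming. Keep the lap on its pin and leave the other things on the bench where they are.

Things in the scene. Friction and masses are not known exactly. Their poses are not given: they have to be found in the camera images.
- cabinet: Lap cabinet, a fixed green steel box 196 mm wide (y), 222 deep (x), 150 high, open to the robot's side, with a clear top that begins 50 mm behind the front. Origin: on the bench under the middle of the doorway, in the cabinet's front plane; x points into the cabinet, y to the hinge side, z up. The striker pin is just inside the doorway on the right wall, 128 mm up.
- tray_stop (a point): Where the tray's origin lies when the tray is fully home against its rubber stops: 38 mm behind the cabinet's origin along x, on the shelf 80 mm above the bench. Axes as the cabinet's. The shelf's guides leave the tray 5 to 6 mm sideways play in all.
- door (a joint): Opening angle of the door (rad): 0 = outer face flush with the cabinet's front, positive = open to the robot; starts at 1.75 to 2.1, stays where it is left. It latches inside its recess, at -0.01 to -0.07: the strike may be set anywhere along a 10 mm slot (not measured). Not snapped in, it rests farther out or with its tongue pressed in. Below 0.1 rad, over 20 N bends it, over 1.2 rad/s is a slam.
- door_hinge (a point): Point on the door's vertical hinge axis, 82 mm above the bench; in the cabinet's frame at x 0, y +100 mm (left). The door is a flat slab 166 mm wide (13 to 179 mm from the axis), 20 mm thick, 17 to 147 mm above the bench; its outer face passes through the hinge axis, and looks to the robot when shut, to the left when wide open. A release knob stands 18 mm proud of it, 41 to 63 mm above the bench.
- door_push (a point): Point on the door's outer face where to push it, 150 mm from the hinge axis, 112 mm above the bench; x points square inwards through the door, y along it to the hinge. Here the tongue's ride over the strike takes a push that grows to some 7 to 10 N, as a stiff rubber buffer is squeezed too over the last 4 mm; about 1 mm after the tongue has snapped in, the door stops hard.
- tongue (a joint): How far (m) the sloped spring tongue in the door's free edge is pressed in: 0 = fully out (9 mm proud), about 0.006 on top of the strike, about 0 again when latched. It meets the strike some 0.06 rad before it snaps in. Tongue 18 mm high, centred 128 mm above the bench.
- tray: Loose aluminium lap tray on the cabinet's shelf: 172 mm deep, 160 wide, low rim, and an upright front plate 50 mm high (80 to 130 mm above the bench), 4 thick. Origin: bottom middle of the front plate's front face; x points into the cabinet. It starts 35 to 60 mm short of home. Sliding it takes about 2 to 6 N.
- lap: Polishing lap, a copper disc 150 mm across, 8 mm thick, lying in the tray with its 15 mm bore over an 11 mm pin. Origin: centre of its underside, 87 mm behind the tray's origin.
- powder_jar: Bystander: white jar, 52 mm across, 60 mm high, to the right of the cabinet. Origin under its centre.
- oil_bottle: Bystander: amber bottle, 42 mm across, 95 mm high, to the left of the cabinet. Origin under its centre.
- spindle_nut: Bystander: brass nut, 38 mm across, 22 mm high, lying in front of the cabinet. Origin under its centre.
- loupe: Bystander: black folding loupe, 69 mm long, 14 mm high, lying left in front of the cabinet. Origin under its lens.
- spanner: Bystander: spanner 160 mm long lying on the right. Origin under its middle.
- spare_lap: Bystander: dark steel disc, 150 mm across, 8 mm thick, lying on the right. Origin under its centre.
- dop_rack: Bystander: wooden block 60 x 130 mm, 30 mm high, with brass dop sticks standing up to 69 mm, on the left. Origin under its centre.
Mind the look-alikes: they are no part of the job. Of the things that look like the lap, the larger one is meant. Of the things shaped like the tray, the aluminium one is meant.

How it is judged:
By the outcome, as a careful person would: the job done as asked, in the order asked, and still so for the second after the job is handed in, with the robot touching nothing.
It also fails if it takes over 53 s, if anything falls off the work surface, if the arm or the gripper's body presses on something with over 40 N, if the wrist force passes 120 N, or if a joint passes its speed limit or range.

ROBOT

A 6-joint arm with a two-finger parallel gripper is mounted at the origin on the work surface. World frame = base frame: x ahead of the robot, y to its left, z up, the work surface at z = 0. Lengths are in mm, angles in rad, forces in N, time in s.
With the tool pointing down it reaches from about 350 to 875 mm from the base axis. Payload 4.2 kg.
Tool frame: the origin (TCP) lies midway between the tips of the shut fingers; the grasp point (between the pads) lies 19 mm behind it (arm.tcp_to_grasp is the distance from the TCP to the grasp point, in mm); z points along the fingers, y is the line along which they close (so a half turn about z gives the same grasp; the last joint's range is limited). The gripper opens to 85 mm and grips with 20 to 120 N. Pads are 22 mm wide; open, the fingers measure 114 mm over their backs; the gripper's body (76 mm by 85 mm) begins 54 mm behind the grasp point. The pads swing forward as they close: fully open they stand 13 mm farther back than shut.
Start: joints at [-0.974, 0.385, 0.008, 0, -1.194, -0.259], TCP at [207.147, -589.652, 231.312] pointing down, gripper open.
Joint ranges: [-3.14, 3.14], [-1.21, 2.06], [-1.07, 1.41], [-3.16, 2.05], [-2.99, -0.16], [-3.1, 3.1]. Speed limits (rad/s): [2.79, 2.79, 3.14, 3.14, 3.14, 3.14].

INTERFACE

Orientations are given as a unit quaternion [x, y, z, w].
In Python, from bench import arm gives the robot as it stands.
- The arm moves only by the tool arm_command, never from a script. Its argument "rows" is a list of rows, each a list of 2 entries, a list of its own where there are three numbers: the shift along the tool's x, y, z as a fraction of full scale, then the turn, a rotation vector about the tool's x, y, z as a fraction of full scale. In form: [[[x, y, z], [wx, wy, wz]], ...]. A call has 1 to 5 rows; each row is the pose to reach, as a shift and turn from the pose commanded when the call began, along the tool's axes at that moment, turning the shorter way round; what a row does not reach only later rows make up. Full scale, the value 1, is 0.25 m for a shift and 180 degrees for a turn. A row lasts 1/10 s, in which the tool goes at most 50 mm and 8.59 degrees, less where a joint would pass 70% of its speed; a pose out of reach is approached as far as the arm can. A call with a number of a shift or a turn outside -1 to 1 is refused whole. A call with a gripper value outside its range is refused whole. "grip" is the opening, from 0 (shut) to 1 (fully open), set as the call begins (left out, the last holds). The fingers move at their own pace and stop on an object; the grip force is fixed at half the most. Time passes only in rows, so rows that repeat a pose let the fingers close. It gives the time, the measured TCP pose, the force, the opening and the grip force at its end, in the units of the state.
- arm.read_state(): the state, without advancing time (a new reading comes with each control period).
- arm.get_image(name): name is "scene" or "side" or "wrist"; returns (picture, depth): 400x640x3 uint8, blue, green, red; 400x640 float32, mm along the optical axis (not along the pixel's ray), 0 where there is no reading.
- arm.camera_info(name): a dict with "fx", "fy", "cx", "cy" (pixels), "extrinsics" (4x4, takes a point from camera to world coordinates). Camera axes: x right, y down, z forward; pixel columns grow to the right and rows downward; lengths in mm; the calibration is good to about 2 mm. A picture is of the moment at which its call begins: read the wrist's pose just before it. camera_info takes no time and is no camera call; for the wrist camera it gives the pose at the moment of the call.
- arm.job_done(): hands the job in; it is judged then, once.
Trained networks look in the newest picture that a camera, given by its name, has taken for a name from the list of things; names that differ only in an ending like _2 or _b are one class to them, and where a whole thing is asked for, a point or a joint stands for the part that bears it (a point fixed in the world has none). Each returns a list of dicts, best first, with "score" (0 to 1); they miss things now and then, are a little off and sometimes report something else, mostly with a low value. They report only what shows in the picture. A call takes as long as a camera call. They do not tell look-alikes from the thing itself.
- arm.spot_in(camera, query): "position" ([column, row] in pixels, amid what is visible of it).
The state is a dict: "clock": time; "joints": joint angles; "joint_vel": joint speeds; "joint_efforts": joint torques, N m; "position": TCP position; "ee_rot": TCP orientation; "contact_force": force on the tool from outside, world axes, zero at the start; "wrist_torque": the same for the moment, N m; "gripper_width": finger opening in mm; "grasp_force": force on a finger pad.
Only numpy, scipy, OpenCV 4.12 (cv2) and the standard library are available. Lean on these libraries where they do the work, as an engineer would, in place of code of your own. Each camera call takes 0.05 s, during which the arm holds its last target. There are 200 camera calls.

## Working session

There is one attempt and no reset: what is moved stays moved. The work goes in short steps, Python scripts to look and compute and a tool call to move; the robot and the scene stay as the last step left them, time stands still between calls to the robot, and variables do not carry over. Pictures are saved under pics/ and viewed, at most 10 in all, crops included, and the job is handed in when it is done.

Besides the shell and the picture viewer there is one more tool, called after "Call:" as a command line: name --argument value ..., lists and objects as JSON in quotes. arm_command: Moves the arm, as the interface text tells. Shift numbers are shares of 0.25 m and turn numbers shares of 180 degrees, none past 1 either way. Its arguments: {"type":"object","properties":{"rows":{"type":"array","items":{"type":"array"}},"grip":{"type":"number"}},"required":["rows"]}

```bash
ls; mkdir -p pics; python3 - <<'E'
from bench import arm
import cv2,numpy as np
s=arm.read_state(); print(s)
ims=[]
for c in ("scene","side"):
    p,d=arm.get_image(c); cv2.imwrite(f"pics/{c}0.png",p); np.save(f"pics/{c}0.npy",d)
    i=arm.camera_info(c); print(c,i["fx"],i["cx"],i["cy"],np.round(i["extrinsics"],3).tolist())
    for q in ("cabinet","tray","door","spindle_nut"):
        print(q,[(r["position"],round(r["score"],2)) for r in arm.spot_in(c,q)][:3])
E
```

```text
pics
{'clock': 0.0, 'joints': array([-9.74419862e-01,  3.85575323e-01,  6.61793192e-03, -5.27205378e-04,
       -1.19399557e+00, -2.58613712e-01]), 'joint_vel': array([-0.00188136,  0.00014023,  0.00027665, -0.0016804 ,  0.00047572,
       -0.00058338]), 'joint_efforts': array([-4.11342935e-04, -3.92292023e+01,  1.88398844e+01,  4.18618396e+00,
       -4.76625617e-03, -1.51122176e-06]), 'position': array([ 206.94775608, -589.11916992,  230.20298124]), 'ee_rot': array([-1.67983769e-01,  9.85789141e-01,  1.08285317e-03, -2.24105514e-04]), 'contact_force': array([-0.41393548, -0.06971904,  0.03446345]), 'wrist_torque': array([0.0681099 , 0.00644759, 0.00586337]), 'grasp_force': 0.0, 'gripper_width': 85.75888211407617}
scene 414.6489267563316 326.2379422524853 197.63118657751994 [[0.558, 0.5, -0.662, 1204.03], [0.83, -0.349, 0.435, -417.849], [-0.013, -0.792, -0.61, 767.001], [0.0, 0.0, 0.0, 1.0]]
cabinet [([341.3, 296.0], 0.7)]
tray [([307.1, 249.2], 0.96), ([340.0, 159.9], 0.73)]
door [([322.4, 212.2], 0.59)]
spindle_nut [([250.7, 247.0], 0.63)]
side 513.5326756656233 321.7718030496331 201.15508359191966 [[-0.971, -0.181, 0.154, 277.907], [-0.237, 0.764, -0.599, 902.691], [-0.009, -0.619, -0.786, 1220.704], [0.0, 0.0, 0.0, 1.0]]
cabinet [([256.6, 170.7], 0.85)]
tray [([398.7, 303.7], 0.98), ([289.5, 150.3], 0.68)]
door [([313.2, 195.0], 0.86), ([290.0, 149.1], 0.46)]
spindle_nut [([244.3, 339.1], 0.73), ([352.8, 175.2], 0.47)]
```

View pics/scene0.png

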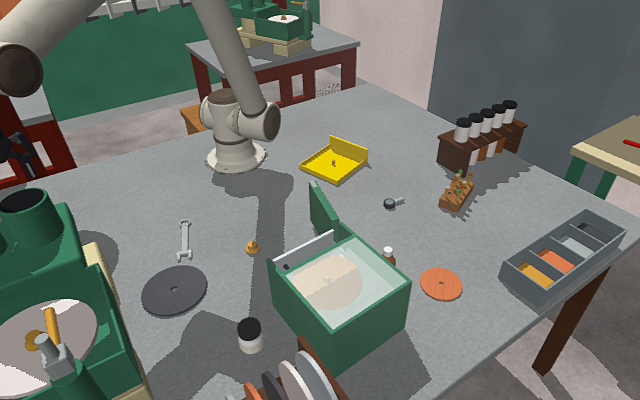

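View pics/side0.png

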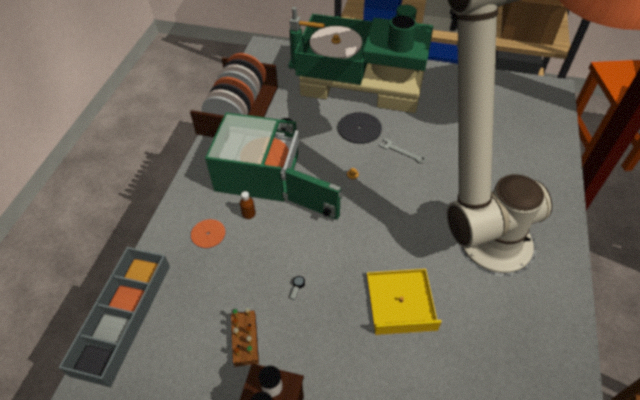

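The scene view shows the cabinet at (340,300), its tray front plate at (305,250) and the door standing open at (322,212). The side view shows the cabinet at (250,160) and the door from (287,185) to (338,215), with the nut in front at (352,172). Next I'll fit the geometry from depth.

```bash
cat > h.py <<'E'
from bench import arm
import cv2,numpy as np
def cloud(c,d):
    i=arm.camera_info(c) if isinstance(c,str) else c
    v,u=np.indices(d.shape); 
    P=np.stack([(u-i["cx"])/i["fx"]*d,(v-i["cy"])/i["fy"]*d,d],-1)
    E=np.array(i["extrinsics"]); W=P@E[:3,:3].T+E[:3,3]; W[d<=0]=np.nan
    return W
E
python3 - <<'E'
from h import *
for c,roi,door,tr in (("scene",(180,380,260,420),(180,245,305,342),(228,268,272,336)),("side",(110,205,200,345),(165,222,283,345),(120,170,262,290))):
    p=cv2.imread(f"pics/{c}0.png").astype(int); d=np.load(f"pics/{c}0.npy"); W=cloud(c,d)
    green=(p[...,1]>p[...,2]*1.4)&(p[...,1]>p[...,0]*1.05)
    r=np.zeros(d.shape,bool); r[roi[0]:roi[1],roi[2]:roi[3]]=1
    top=r&(np.abs(W[...,2]-150)<7)&green
    P=W[top]; print(c,len(P),P[:,2].mean()); 
    rect=cv2.minAreaRect(P[:,:2].astype(np.float32)); print(rect, cv2.boxPoints(rect).round().tolist())
    r=np.zeros(d.shape,bool); r[door[0]:door[1],door[2]:door[3]]=1
    D=W[r&green&(W[...,2]>20)&(W[...,2]<155)]
    print("door z",np.percentile(D[:,2],[1,50,99])); 
    for z0,z1 in((40,100),(100,138),(141,152)):
        Q=D[(D[:,2]>z0)&(D[:,2]<z1)]; print(z0,len(Q), Q[::max(1,len(Q)//10),:].round().tolist())
    g=(np.abs(p-p.mean(-1,keepdims=True)).max(-1)<14)&(p.mean(-1)>110)
    r=np.zeros(d.shape,bool); r[tr[0]:tr[1],tr[2]:tr[3]]=1
    T=W[r&g&(np.abs(W[...,2]-128)<10)]; print("trayplate",len(T),T[::max(1,len(T)//14)].round().tolist())
E
```

```text
scene 1812 149.4771045001076
((652.9678344726562, -85.54164123535156), (219.58937072753906, 423.17657470703125), 85.45194244384766) [[433.0, -178.0], [855.0, -212.0], [873.0, 7.0], [451.0, 41.0]]
door z [ 25.71097887 127.39500948 151.0225908 ]
40 207 [[455.0, 23.0, 98.0], [453.0, 23.0, 67.0], [460.0, 21.0, 58.0], [458.0, 22.0, 43.0], [515.0, 9.0, 81.0], [489.0, 15.0, 46.0], [550.0, 1.0, 87.0], [520.0, 8.0, 48.0], [550.0, 0.0, 64.0], [609.0, -6.0, 92.0], [609.0, -3.0, 77.0]]
100 238 [[454.0, 22.0, 137.0], [484.0, 15.0, 123.0], [535.0, 3.0, 136.0], [525.0, 6.0, 109.0], [547.0, 0.0, 105.0], [572.0, -4.0, 109.0], [608.0, -11.0, 131.0], [611.0, -8.0, 125.0], [612.0, 0.0, 116.0], [630.0, -7.0, 124.0], [628.0, -5.0, 106.0]]
141 353 [[457.0, 39.0, 148.0], [485.0, 24.0, 146.0], [506.0, 20.0, 148.0], [523.0, 17.0, 147.0], [537.0, 11.0, 147.0], [554.0, 5.0, 148.0], [569.0, -4.0, 150.0], [588.0, 8.0, 148.0], [599.0, 1.0, 147.0], [610.0, -4.0, 144.0], [681.0, -49.0, 149.0]]
trayplate 346 [[618.0, -18.0, 130.0], [623.0, -27.0, 126.0], [622.0, -27.0, 119.0], [623.0, -68.0, 132.0], [624.0, -76.0, 13
[... 930 characters left out ...]
 [491.0, 37.0, 103.0]]
141 326 [[609.0, -10.0, 147.0], [601.0, 5.0, 148.0], [591.0, 10.0, 148.0], [588.0, 11.0, 142.0], [540.0, 7.0, 146.0], [536.0, 14.0, 147.0], [536.0, 24.0, 149.0], [493.0, 14.0, 145.0], [494.0, 21.0, 144.0], [486.0, 34.0, 148.0], [456.0, 44.0, 152.0]]
trayplate 54 [[632.0, -96.0, 127.0], [629.0, -85.0, 126.0], [629.0, -75.0, 128.0], [627.0, -69.0, 130.0], [626.0, -66.0, 129.0], [624.0, -61.0, 130.0], [627.0, -58.0, 129.0], [629.0, -55.0, 128.0], [627.0, -49.0, 130.0], [625.0, -42.0, 134.0], [627.0, -39.0, 132.0], [628.0, -40.0, 126.0], [629.0, -35.0, 127.0], [623.0, -42.0, 121.0], [621.0, -30.0, 130.0], [623.0, -24.0, 132.0], [624.0, -19.0, 133.0], [626.0, -15.0, 133.0]]
```

```bash
cat > fit.py <<'E'
from h import *
for c,roi in (("scene",(180,380,260,420)),("side",(110,205,200,300))):
    p=cv2.imread(f"pics/{c}0.png").astype(int); d=np.load(f"pics/{c}0.npy"); W=cloud(c,d)
    green=(p[...,1]>p[...,2]*1.4)&(p[...,1]>p[...,0]*1.05)
    r=np.zeros(d.shape,bool); r[roi[0]:roi[1],roi[2]:roi[3]]=1
    P=W[r&(np.abs(W[...,2]-150)<4)&(W[...,0]>625)&green]
    rect=cv2.minAreaRect(P[:,:2].astype(np.float32)); print(c,len(P),rect[1:],cv2.boxPoints(rect).round(1).tolist())
    al=W[r&(W[...,2]>5)&(W[...,2]<150)&(W[...,0]>500)]
    # min x of green at z~150 per y
    P=W[r&(np.abs(W[...,2]-150)<4)&green&(W[...,0]>570)]
    for y0 in range(-210,20,15):
        Q=P[(P[:,1]>=y0)&(P[:,1]<y0+15)]
        if len(Q)>2: print(y0,len(Q),np.percentile(Q[:,0],[2,98]).round(),end=' | ')
    print()
    R=W[r&green&(W[...,2]>20)&(W[...,2]<140)&(W[...,0]>640)]
    if len(R): print("walls", R[::len(R)//25].round().tolist())
E
python3 fit.py
python3 - <<'E'
import cv2
a=cv2.imread("pics/scene0.png")[170:380,230:430]
cv2.imwrite("pics/crop0.png",cv2.resize(a,None,fx=2.8,fy=2.8,interpolation=cv2.INTER_CUBIC))
E
```

```text
scene 1355 ((222.1287384033203, 197.3954315185547), 2.5854499340057373) [[627.5999755859375, 1.899999976158142], [636.5, -195.3000030517578], [858.4000244140625, -185.3000030517578], [849.5, 11.899999618530273]]
-195 434 [642. 854.] | -180 76 [684. 857.] | -165 56 [685. 856.] | -150 57 [684. 855.] | -135 55 [683. 854.] | -120 55 [682. 854.] | -105 49 [681. 853.] | -90 51 [681. 853.] | -75 53 [680. 852.] | -60 48 [679. 851.] | -45 45 [679. 851.] | -30 50 [678. 850.] | -15 179 [577. 848.] | 0 240 [574. 847.] | 
walls [[642.0, -7.0, 139.0], [677.0, -193.0, 110.0], [724.0, -190.0, 130.0], [850.0, -38.0, 137.0], [850.0, -42.0, 127.0], [724.0, -191.0, 90.0], [851.0, -72.0, 130.0], [851.0, -64.0, 115.0], [852.0, -102.0, 135.0], [735.0, -190.0, 63.0], [851.0, -66.0, 91.0], [753.0, -189.0, 66.0], [854.0, -114.0, 118.0], [850.0, -41.0, 47.0], [791.0, -186.0, 87.0], [854.0, -135.0, 113.0], [850.0, -64.0, 43.0], [854.0, -185.0, 140.0], [852.0, -103.0, 62.0], [856.0, -173.0, 117.0], [835.0, -185.0, 91.0], [856.0, -178.0, 102.0], [853.0, -114.0, 33.0], [828.0, -186.0, 47.0], [855.0, -166.0, 49.0],
[... 393 characters left out ...]
6. 855.] | -90 8 [685. 853.] | -75 14 [683. 854.] | -60 13 [683. 854.] | -45 10 [683. 851.] | -30 15 [681. 851.] | -15 49 [583. 851.] | 0 196 [574. 845.] | 
walls [[842.0, -240.0, 98.0], [841.0, 14.0, 135.0], [806.0, 12.0, 129.0], [846.0, 9.0, 107.0], [771.0, 10.0, 123.0], [716.0, 3.0, 125.0], [696.0, 8.0, 131.0], [690.0, 3.0, 123.0], [672.0, 2.0, 122.0], [658.0, 0.0, 120.0], [645.0, 3.0, 122.0], [834.0, 9.0, 70.0], [818.0, 8.0, 69.0], [804.0, 11.0, 71.0], [786.0, 5.0, 65.0], [767.0, 5.0, 65.0], [754.0, 6.0, 66.0], [737.0, 8.0, 68.0], [719.0, 7.0, 66.0], [701.0, 6.0, 65.0], [679.0, 7.0, 68.0], [655.0, 4.0, 67.0], [795.0, 6.0, 21.0], [705.0, 3.0, 39.0], [689.0, 4.0, 34.0], [677.0, 7.0, 27.0]]
```

View pics/crop0.png

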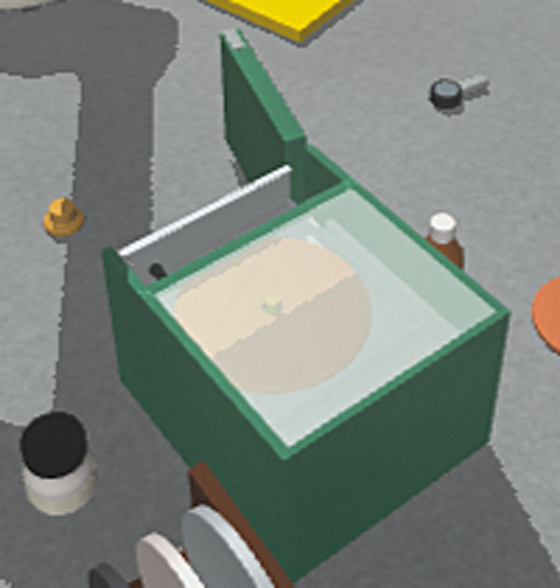

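Cabinet fit: origin about (632,-97), yaw about +2.5°. The 222 × 197 mm footprint matches the given size. The hinge is near (627.6,3) and the door is open about 1.86 rad. The tray face is at x≈628, about 42 mm short of home. I'm moving over now with the fingers shut.

Call:
arm_command --rows '[[[-0.14, 0.09, 0], [0, 0, 0]], [[-0.28, 0.18, 0], [0, 0, 0]], [[-0.42, 0.27, 0], [0, 0, 0]], [[-0.56, 0.36, 0], [0, 0, 0]], [[-0.7, 0.45, 0], [0, 0, 0]]]' --grip 0

```text
clock: 1.0
position: [335.8, -424.2, 231.6]
ee_rot: [-0.168, 0.986, -0.0, 0.0]
contact_force: [1.6, 0.3, 0.5]
gripper_width: 12.4
grasp_force: 0.0
```

Call:
arm_command --rows '[[[-0.14, 0.09, 0], [0, 0, 0]], [[-0.28, 0.18, 0], [0, 0, 0]], [[-0.42, 0.27, 0], [0, 0, 0]], [[-0.56, 0.36, 0], [0, 0, 0]], [[-0.7, 0.45, 0], [0, 0, 0]]]' --grip 0

```text
clock: 1.5
position: [463.7, -259.9, 231.7]
ee_rot: [-0.168, 0.986, -0.0, 0.0]
contact_force: [-0.0, -0.6, -0.8]
gripper_width: 0.1
grasp_force: 0.0
```

Call:
arm_command --rows '[[[-0.14, 0.09, 0], [0, 0, 0.04]], [[-0.28, 0.18, 0], [0, 0, 0.09]], [[-0.42, 0.27, 0], [0, 0, 0.0936]], [[-0.56, 0.36, 0], [0, 0, 0.0936]], [[-0.64, 0.45, 0], [0, 0, 0.0936]]]' --grip 0

```text
clock: 2.0
position: [578.2, -100.3, 231.1]
ee_rot: [-0.022, 1.0, -0.0, 0.0]
contact_force: [-0.7, 1.3, -1.4]
gripper_width: -0.1
grasp_force: 0.0
```

```bash
cat >> h.py <<'E'
from scipy.spatial.transform import Rotation as Ro
O=np.array([632.,-96.7]); A=np.radians(2.55)
def pose():
    s=arm.read_state(); R=Ro.from_quat(s["ee_rot"]); return s,R
def cab(p): # world -> cabinet frame
    c,s_=np.cos(A),np.sin(A); d=np.array(p[:2])-O; return np.array([c*d[0]+s_*d[1],-s_*d[0]+c*d[1],p[2]])
def world(p):
    c,s_=np.cos(A),np.sin(A); return np.array([O[0]+c*p[0]-s_*p[1],O[1]+s_*p[0]+c*p[1],p[2]])
def rel(target,yaw=None):
    s,R=pose(); d=R.inv().apply(np.array(target)-s["position"])/250
    out=[d.round(3).tolist()]
    if yaw is not None:
        T=Ro.from_matrix(np.array([[np.cos(yaw),np.sin(yaw),0],[np.sin(yaw),-np.cos(yaw),0],[0,0,-1]]))
        out.append(((R.inv()*T).as_rotvec()/np.pi).round(4).tolist())
    return out
E
python3 - <<'E'
from h import *
s,R=pose(); print(s["clock"],s["position"],cab(s["position"]),R.as_matrix().round(3).tolist(),s["contact_force"],s["joints"].round(2),s["gripper_width"])
p,d=arm.get_image("wrist"); cv2.imwrite("pics/w1.png",p); np.save("pics/w1.npy",d)
i=arm.camera_info("wrist"); print(np.round(i["extrinsics"],3).tolist(),i["fx"])
W=cloud("wrist",d)
g=(np.abs(W[...,2]-128)<5); P=W[g]; print(len(P),P[::max(1,len(P)//20)].round().tolist())
print(rel(world([-35,0,98]),A+np.pi))
E
```

```text
2.0 [ 578.23012457 -100.28806527  231.09636841] [-53.87626856  -1.19222575 231.09636841] [[-0.999, -0.045, 0.001], [-0.045, 0.999, -0.0], [-0.001, -0.0, -1.0]] [-0.74194696  1.33298165 -1.42577027] [ 0.1   0.32 -0.09  0.   -1.16 -1.63] -0.05645965107148038
[[-0.048, 0.964, 0.263, 511.624], [0.999, 0.046, 0.014, -99.745], [0.001, 0.263, -0.965, 372.633], [0.0, 0.0, 0.0, 1.0]] 345.60168532457334
3597 [[449.0, 27.0, 132.0], [465.0, 23.0, 129.0], [481.0, 19.0, 127.0], [498.0, 15.0, 130.0], [515.0, 11.0, 125.0], [534.0, 7.0, 127.0], [553.0, 2.0, 129.0], [574.0, -2.0, 131.0], [599.0, -7.0, 125.0], [619.0, -19.0, 124.0], [626.0, -149.0, 127.0], [622.0, -69.0, 129.0], [621.0, -41.0, 130.0], [622.0, 2.0, 124.0], [630.0, -156.0, 128.0], [629.0, -132.0, 130.0], [626.0, -56.0, 129.0], [626.0, -30.0, 129.0], [625.0, 2.0, 130.0], [646.0, -184.0, 124.0], [648.0, -3.0, 130.0]]
[[-0.07, -0.007, 0.532], [0.0002, 0.0005, 0.001]]
```

View pics/w1.png

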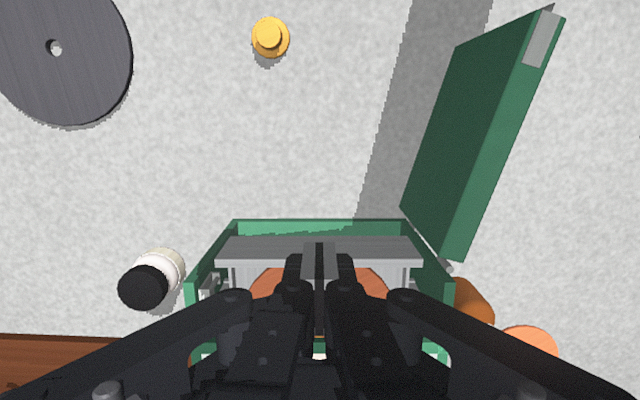

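The wrist view shows the tray's front plate spanning columns 215–423 (row 250), centred on the tool. The doorway and door (right side) are clear. Descending in front of the plate.

Call:
arm_command --rows '[[[0, 0, 0.11], [0, 0, 0]], [[-0.01, 0, 0.22], [0, 0, 0]], [[-0.02, 0, 0.35], [0, 0, 0]], [[-0.03, 0, 0.46], [0, 0, 0]], [[-0.04, -0.005, 0.53], [0, 0, 0]]]'

```text
clock: 2.55
position: [585.3, -103.1, 96.5]
ee_rot: [-0.022, 1.0, 0.0, -0.002]
contact_force: [-0.1, -0.8, 0.3]
gripper_width: -0.1
grasp_force: 0.0
```

Call:
arm_command --rows '[[[-0.01, 0, 0], [0, 0, 0]], [[-0.02, 0, 0], [0, 0, 0]], [[-0.03, 0, 0], [0, 0, 0]], [[-0.04, 0, 0], [0, 0, 0]], [[-0.05, 0, 0], [0, 0, 0]]]'

```text
clock: 3.05
position: [599.7, -102.4, 99.9]
ee_rot: [-0.022, 1.0, 0.0, 0.001]
contact_force: [-0.2, 0.1, 0.0]
gripper_width: 0.3
grasp_force: 0.0
```

Call:
arm_command --rows '[[[-0.01, 0, 0], [0, 0, 0]], [[-0.02, 0, 0], [0, 0, 0]], [[-0.03, 0, 0], [0, 0, 0]], [[-0.04, 0, 0], [0, 0, 0]], [[-0.05, 0, 0], [0, 0, 0]]]'

```text
clock: 3.55
position: [611.7, -101.9, 98.7]
ee_rot: [-0.022, 1.0, -0.0, -0.0]
contact_force: [-0.4, 0.4, 0.4]
gripper_width: -0.1
grasp_force: 0.0
```

Call:
arm_command --rows '[[[0, 0.02, 0], [0, 0, 0]], [[-0.008, 0.02, 0], [0, 0, 0]], [[-0.016, 0.02, 0], [0, 0, 0]], [[-0.024, 0.02, 0], [0, 0, 0]], [[-0.032, 0.02, 0], [0, 0, 0]]]'

```text
clock: 4.05
position: [617.0, -96.8, 98.6]
ee_rot: [-0.022, 1.0, -0.0, -0.003]
contact_force: [-5.3, -0.6, 2.9]
gripper_width: -0.1
grasp_force: 2.7
```

Call:
arm_command --rows '[[[-0.008, 0, 0], [0, 0, 0]], [[-0.016, 0, 0], [0, 0, 0]], [[-0.024, 0, 0], [0, 0, 0]], [[-0.032, 0, 0], [0, 0, 0]], [[-0.04, 0, 0], [0, 0, 0]]]'

```text
clock: 4.55
position: [627.0, -96.4, 98.6]
ee_rot: [-0.022, 1.0, -0.0, -0.003]
contact_force: [-4.6, 0.6, 2.5]
gripper_width: -0.0
grasp_force: 2.6
```

Call:
arm_command --rows '[[[-0.008, 0, 0], [0, 0, 0]], [[-0.016, 0, 0], [0, 0, 0]], [[-0.024, 0, 0], [0, 0, 0]], [[-0.032, 0, 0], [0, 0, 0]], [[-0.04, 0, 0], [0, 0, 0]]]'

```text
clock: 5.05
position: [637.1, -96.0, 98.6]
ee_rot: [-0.022, 1.0, -0.0, -0.003]
contact_force: [-4.6, -0.8, 3.6]
gripper_width: 0.0
grasp_force: 2.6
```

Call:
arm_command --rows '[[[-0.01, 0, 0], [0, 0, 0]], [[-0.02, 0, 0], [0, 0, 0]], [[-0.03, 0, 0], [0, 0, 0]], [[-0.04, 0, 0], [0, 0, 0]], [[-0.056, 0, 0], [0, 0, 0]]]'

```text
clock: 5.55
position: [650.9, -95.4, 98.6]
ee_rot: [-0.022, 1.0, -0.0, -0.003]
contact_force: [-4.5, -0.6, 3.0]
gripper_width: -0.1
grasp_force: 2.5
```

Call:
arm_command --rows '[[[-0.003, 0, 0], [0, 0, 0]], [[-0.006, 0, 0], [0, 0, 0]], [[-0.009, 0, 0], [0, 0, 0]], [[-0.012, 0, 0], [0, 0, 0]]]'

```text
clock: 5.95
position: [655.5, -95.1, 98.5]
ee_rot: [-0.022, 1.0, 0.0, -0.001]
contact_force: [-4.9, 1.0, 1.2]
gripper_width: 0.1
grasp_force: 2.2
```

Call:
arm_command --rows '[[[-0.002, 0, 0], [0, 0, 0]], [[-0.004, 0, 0], [0, 0, 0]], [[-0.004, 0, 0], [0, 0, 0]]]'

```text
clock: 6.25
position: [657.2, -94.9, 98.6]
ee_rot: [-0.022, 1.0, 0.0, -0.0]
contact_force: [-3.6, 0.1, 0.7]
gripper_width: 0.2
grasp_force: 1.8
```

Call:
arm_command --rows '[[[-0.002, 0, 0], [0, 0, 0]], [[-0.004, 0, 0], [0, 0, 0]], [[-0.004, 0, 0], [0, 0, 0]]]'

```text
clock: 6.55
position: [658.4, -94.8, 98.6]
ee_rot: [-0.022, 1.0, 0.0, 0.0]
contact_force: [-3.8, -0.7, -0.9]
gripper_width: 0.1
grasp_force: 1.4
```

Call:
arm_command --rows '[[[-0.002, 0, 0], [0, 0, 0]], [[-0.004, 0, 0], [0, 0, 0]], [[-0.004, 0, 0], [0, 0, 0]]]'

```text
clock: 6.85
position: [658.8, -94.8, 98.6]
ee_rot: [-0.022, 1.0, 0.0, -0.001]
contact_force: [-4.3, 0.2, 0.3]
gripper_width: 0.1
grasp_force: 2.2
```

Call:
arm_command --rows '[[[-0.002, 0, 0], [0, 0, 0]], [[-0.004, 0, 0], [0, 0, 0]], [[-0.004, 0, 0], [0, 0, 0]]]'

```text
clock: 7.15
position: [658.8, -94.9, 98.6]
ee_rot: [-0.022, 1.0, -0.0, -0.002]
contact_force: [-6.2, -0.4, 0.1]
gripper_width: -0.1
grasp_force: 3.3
```

Call:
arm_command --rows '[[[-0.003, 0, 0], [0, 0, 0]], [[-0.006, 0, 0], [0, 0, 0]], [[-0.008, 0, 0], [0, 0, 0]], [[-0.008, 0, 0], [0, 0, 0]]]'

```text
clock: 7.55
position: [658.9, -95.2, 98.6]
ee_rot: [-0.022, 1.0, -0.0, -0.004]
contact_force: [-10.8, -0.5, 4.1]
gripper_width: 0.1
grasp_force: 5.5
```

Call:
arm_command --rows '[[[-0.003, 0, 0], [0, 0, 0]], [[-0.006, 0, 0], [0, 0, 0]], [[-0.008, 0, 0], [0, 0, 0]], [[-0.008, 0, 0], [0, 0, 0]]]'

```text
clock: 7.95
position: [658.9, -95.4, 98.6]
ee_rot: [-0.021, 1.0, -0.0, -0.006]
contact_force: [-15.6, 0.1, 7.1]
gripper_width: 0.1
grasp_force: 7.7
```

The tray stopped dead at TCP x 658.9, so its face is about 38 mm behind the front, as expected at home, and 15 N no longer moves it. Backing off, rising and turning for the door.

Call:
arm_command --rows '[[[0.05, 0, 0], [0, 0, 0]], [[0.12, 0, 0], [0, 0, 0]], [[0.2, 0, 0], [0, 0, 0]], [[0.28, 0, 0], [0, 0, 0]]]'

```text
clock: 8.35
position: [596.4, -97.5, 99.9]
ee_rot: [-0.022, 1.0, -0.0, 0.003]
contact_force: [-0.7, 0.3, -0.3]
gripper_width: -0.2
grasp_force: 0.0
```

Call:
arm_command --rows '[[[0, 0, -0.12], [0, 0, 0]], [[0, 0, -0.28], [0, 0, -0.04]], [[0, 0, -0.44], [0, 0, -0.08]], [[0, 0, -0.52], [0, 0, -0.12]], [[0, 0, -0.52], [0, 0, -0.16]]]'

```text
clock: 8.85
position: [598.7, -97.7, 235.0]
ee_rot: [-0.273, 0.962, -0.002, 0.007]
contact_force: [-0.1, 0.8, -0.7]
gripper_width: -0.0
grasp_force: 0.0
```

```bash
python3 - <<'E'
from h import *
s,R=pose(); print(s["clock"],s["position"],s["joints"].round(2))
p,d=arm.get_image("scene"); cv2.imwrite("pics/s2.png",p)
W=cloud("wrist" if 0 else "scene",d)
r=np.zeros(d.shape,bool); r[228:268,272:336]=1
g=(np.abs(p.astype(int)-p.mean(-1,keepdims=True)).max(-1)<14)&(p.mean(-1)>110)
T=W[r&g&(np.abs(W[...,2]-128)<10)]; print([cab(t).round().tolist() for t in T[::max(1,len(T)//8)]])
# door angle from the first wrist/side data
pp=cv2.imread("pics/side0.png").astype(int); dd=np.load("pics/side0.npy"); W=cloud("side",dd)
r=np.zeros(dd.shape,bool); r[165:222,283:345]=1
gr=(pp[...,1]>pp[...,2]*1.4)&(pp[...,1]>pp[...,0]*1.05)
D=W[r&gr&(W[...,2]>70)&(W[...,2]<135)&(W[...,0]<600)]
C=np.array([cab(t) for t in D]); 
l=cv2.fitLine(C[:,:2].astype(np.float32),cv2.DIST_HUBER,0,.01,.01).ravel(); print("outer face line",l, "y at x=0:",l[3]-l[2]*l[1]/l[0],"theta",np.pi/2+np.arctan(-l[1]/l[0]))
th=1.86; n=np.array([np.cos(th),-np.sin(th)]); u=np.array([-np.sin(th),-np.cos(th)])
for g in (30,0):
    P=np.array([0,100])+150*u-n*(11+g); print(g,world([*P,200]),rel(world([*P,200]),A-th))
E
```

```text
8.85 [598.69158868 -97.69263458 234.99841846] [ 0.11  0.34 -0.05  0.   -1.17 -1.12]
[[14.0, -82.0, 136.0]]
outer face line [  0.9645272   -0.26398343 -99.60224    127.857346  ] y at x=0: 100.597 theta 1.8379462
30 [491.95207929  79.31907909 200.        ] [[-0.013, 0.824, 0.126], [-0.003, 0.0022, -0.2453]]
0 [484.6841858   50.21276149 200.        ] [[0.073, 0.741, 0.126], [-0.003, 0.0022, -0.2453]]
```

View pics/s2.png

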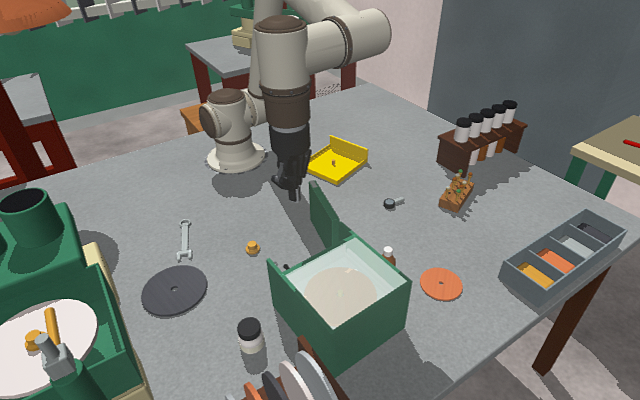

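The tray now sits inside with the lap under the clear top, and the bystanders are untouched. Crossing over the door to its outer (left) side.

Call:
arm_command --rows '[[[0, 0.16, 0], [0, 0, -0.045]], [[-0.01, 0.33, 0], [0, 0, -0.09]], [[-0.01, 0.5, 0], [0, 0, -0.135]], [[-0.01, 0.66, 0], [0, 0, -0.18]], [[-0.013, 0.824, 0], [-0.003, 0.002, -0.22]]]'

```text
clock: 9.4
position: [490.3, 81.8, 229.4]
ee_rot: [-0.581, 0.814, 0.003, -0.002]
contact_force: [0.1, 0.0, -0.6]
gripper_width: 0.3
grasp_force: 0.0
```

```bash
python3 - <<'E'
from h import *
s,R=pose(); print(s["clock"],s["position"],s["joints"].round(2))
th=1.84; n=np.array([np.cos(th),-np.sin(th)]); u=np.array([-np.sin(th),-np.cos(th)])
for g in (30,8):
    P=np.array([0,100])+150*u-n*(11+g); print(g,world([*P,100]),rel(world([*P,102]),A-th))
E
```

```text
9.4 [490.25420792  81.76624211 229.43877612] [ 0.49  0.17 -0.29 -0.01 -1.11 -0.82]
30 [490.4569376   76.59206077 100.        ] [[0.019, -0.011, 0.51], [0.0024, 0.0002, -0.0335]]
8 [485.55507917  55.14510798 100.        ] [[0.107, -0.021, 0.51], [0.0024, 0.0002, -0.0335]]
```

Call:
arm_command --rows '[[[0, 0, 0.1], [0, 0, -0.0335]], [[0, 0, 0.2], [0.002, 0, -0.0335]], [[0, 0, 0.33], [0.002, 0, -0.0335]], [[0, -0.01, 0.44], [0.002, 0, -0.0335]], [[0.02, -0.01, 0.5], [0.002, 0, -0.0335]]]'

```text
clock: 9.9
position: [490.1, 75.2, 102.0]
ee_rot: [-0.622, 0.783, 0.001, -0.002]
contact_force: [0.2, -0.7, 0.5]
gripper_width: -0.1
grasp_force: 0.0
```

Call:
arm_command --rows '[[[0.02, 0, 0], [0, 0, 0]], [[0.04, 0, 0], [0, 0, 0]], [[0.06, 0, 0], [0, 0, 0]], [[0.08, 0, 0], [0, 0, 0]], [[0.08, 0, 0], [0, 0, 0]]]'

```text
clock: 10.4
position: [485.1, 54.7, 104.7]
ee_rot: [-0.622, 0.783, 0.001, -0.001]
contact_force: [0.0, 1.0, 0.6]
gripper_width: 0.1
grasp_force: 0.0
```

```bash
cat >> h.py <<'E'
def dpose(th,g=0,h=11,z=102,r=150):
    n=np.array([np.cos(th),-np.sin(th)]); u=np.array([-np.sin(th),-np.cos(th)])
    return world([*(np.array([0,100])+r*u-n*(h+g)),z]),A-th
def where():
    s,R=pose(); x=R.as_matrix()[:,0]; yaw=np.arctan2(x[1],x[0]); c=cab(s["position"])[:2]-[0,100]
    # angle of a door whose face is 11 mm ahead of TCP
    rr=np.hypot(*c); ph=np.arctan2(-c[0],-c[1]); th=ph-np.arcsin(11/rr) 
    print("t",s["clock"],"pos",s["position"].round(1),"r",rr.round(1),"theta(contact)",th.round(4),"toolth",(A-yaw).round(3),"F along x",(x@s["contact_force"]).round(1),s["contact_force"].round(1),"q6",s["joints"][5].round(2)); return th
E
python3 - <<'E'
from h import *
where()
for th in (1.84,1.78,1.7,1.6,1.5,1.4): print(th,rel(*dpose(th)))
E
```

```text
t 10.4 pos [485.1  54.7 104.7] r 151.4 theta(contact) 1.8896 toolth 1.844 F along x -1.0 [0.  1.  0.6] q6 -0.67
1.84 [[0.03, -0.001, 0.011], [0.001, -0.0002, -0.0014]]
1.78 [[0.066, 0.0, 0.011], [0.001, -0.0002, -0.0205]]
1.7 [[0.114, -0.001, 0.011], [0.001, -0.0001, -0.0459]]
1.6 [[0.174, -0.009, 0.011], [0.001, -0.0001, -0.0778]]
1.5 [[0.232, -0.022, 0.011], [0.001, -0.0, -0.1096]]
1.4 [[0.289, -0.041, 0.011], [0.001, 0.0, -0.1414]]
```

Call:
arm_command --rows '[[[0.01, 0, 0], [0, 0, 0]], [[0.02, 0, 0], [0, 0, 0]], [[0.03, 0, 0], [0, 0, 0]]]'

```text
clock: 10.7
position: [483.3, 47.8, 104.0]
ee_rot: [-0.622, 0.783, 0.001, -0.002]
contact_force: [-0.0, 0.2, 0.9]
gripper_width: -0.3
grasp_force: 0.0
```

Call:
arm_command --rows '[[[0.036, 0.0016, 0], [0, 0, -0.0191]], [[0.072, 0.001, 0], [0, 0, -0.0382]], [[0.108, -0.0018, 0], [0, 0, -0.0573]], [[0.144, -0.0068, 0], [0, 0, -0.0764]], [[0.1793, -0.0138, 0], [0, 0, -0.0955]]]'

```text
clock: 11.2
position: [476.5, 3.2, 104.0]
ee_rot: [0.733, -0.68, -0.002, 0.002]
contact_force: [-0.6, 0.3, -0.1]
gripper_width: -0.0
grasp_force: 0.0
```

```bash
python3 - <<'E'
from h import *
where()
E
```

```text
t 11.2 pos [476.5   3.2 104. ] r 151.1 theta(contact) 1.5423 toolth 1.541 F along x -0.4 [-0.6  0.3 -0.1] q6 -0.27
```

Call:
arm_command --rows '[[[0.036, 0.0016, 0], [0, 0, -0.0191]], [[0.072, 0.001, 0], [0, 0, -0.0382]], [[0.108, -0.0018, 0], [0, 0, -0.0573]], [[0.144, -0.0068, 0], [0, 0, -0.0764]], [[0.1793, -0.0138, 0], [0, 0, -0.0955]]]'

```text
clock: 11.7
position: [483.0, -41.4, 103.9]
ee_rot: [0.826, -0.563, -0.002, 0.002]
contact_force: [0.3, 0.7, 0.5]
gripper_width: 0.3
grasp_force: 0.0
```

```bash
python3 - <<'E'
from h import *
where()
a,d=arm.get_image("scene"); b,d2=arm.get_image("wrist")
cv2.imwrite("pics/m3.png",np.hstack([cv2.resize(a[150:330,240:420],(400,400)),cv2.resize(b,(400,250))[:,:].repeat(1,0) if 0 else cv2.resize(b,(400,400))]))
E
```

```text
t 11.7 pos [483.  -41.4 103.9] r 151.3 theta(contact) 1.2434 toolth 1.241 F along x -0.5 [0.3 0.7 0.5] q6 0.13
```

View pics/m3.png

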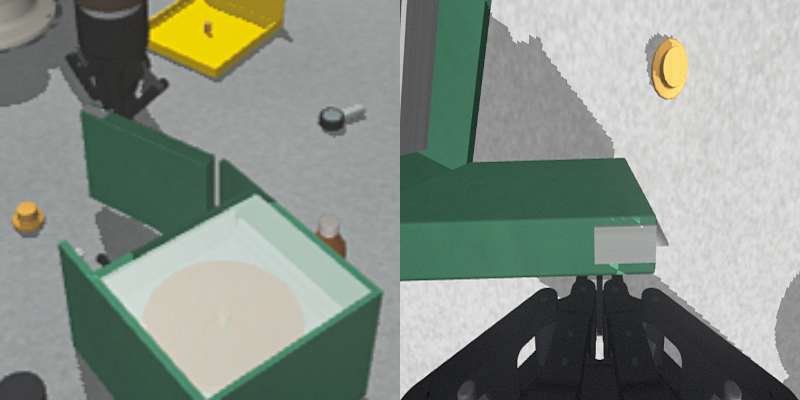

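The fingertips rest on the outer face near the free edge (wrist view), and the door has followed to about 1.24 rad. Continuing the arc.

Call:
arm_command --rows '[[[0.036, 0.0016, 0], [0, 0, -0.0191]], [[0.072, 0.001, 0], [0, 0, -0.0382]], [[0.108, -0.0018, 0], [0, 0, -0.0573]], [[0.144, -0.0068, 0], [0, 0, -0.0764]], [[0.1793, -0.0138, 0], [0, 0, -0.0955]]]'

```text
clock: 12.3
position: [502.2, -81.5, 103.7]
ee_rot: [0.901, -0.434, -0.003, 0.002]
contact_force: [-1.1, 0.8, 0.3]
gripper_width: 0.3
grasp_force: 0.0
```

Call:
arm_command --rows '[[[0.036, 0.0016, 0], [0, 0, -0.0191]], [[0.072, 0.001, 0], [0, 0, -0.0382]], [[0.108, -0.0018, 0], [0, 0, -0.0573]], [[0.144, -0.0068, 0], [0, 0, -0.0764]], [[0.1793, -0.0138, 0], [0, 0, -0.0955]]]'

```text
clock: 12.8
position: [532.8, -114.4, 103.5]
ee_rot: [0.956, -0.294, -0.003, 0.001]
contact_force: [-1.8, 0.6, 1.0]
gripper_width: 0.1
grasp_force: 0.0
```

Call:
arm_command --rows '[[[0.036, 0.0016, 0], [0, 0, -0.0191]], [[0.072, 0.001, 0], [0, 0, -0.0382]], [[0.108, -0.0018, 0], [0, 0, -0.0573]], [[0.144, -0.0068, 0], [0, 0, -0.0764]], [[0.1793, -0.0138, 0], [0, 0, -0.0955]]]'

```text
clock: 13.3
position: [571.8, -136.8, 103.3]
ee_rot: [0.989, -0.148, -0.003, 0.001]
contact_force: [-0.5, 1.2, 0.1]
gripper_width: -0.0
grasp_force: 0.0
```

```bash
python3 - <<'E'
from h import *
where()
for th in (.3,.2,.15,.1): print(th,rel(*dpose(th)))
E
```

```text
t 13.3 pos [ 571.8 -136.8  103.3] r 150.7 theta(contact) 0.3502 toolth 0.342 F along x -0.9 [-0.5  1.2  0.1] q6 1.23
0.3 [[0.03, 0.001, 0.005], [0.0007, 0.0019, -0.0134]]
0.2 [[0.09, -0.0, 0.005], [0.0007, 0.002, -0.0453]]
0.15 [[0.12, -0.003, 0.004], [0.0006, 0.002, -0.0612]]
0.1 [[0.15, -0.008, 0.004], [0.0006, 0.002, -0.0771]]
```

Call:
arm_command --rows '[[[0.026, 0.001, 0], [0, 0, -0.013]], [[0.052, 0.001, 0], [0, 0, -0.026]], [[0.075, 0, 0], [0, 0, -0.038]], [[0.098, -0.001, 0], [0, 0, -0.05]], [[0.12, -0.003, 0], [0, 0, -0.061]]]'

```text
clock: 13.8
position: [600.8, -144.7, 103.1]
ee_rot: [0.999, -0.053, -0.003, 0.0]
contact_force: [-0.9, -0.0, 0.7]
gripper_width: -0.1
grasp_force: 0.0
```

Call:
arm_command --rows '[[[0.006, 0, 0], [0, 0, -0.003]], [[0.012, 0, 0], [0, 0, -0.006]], [[0.018, 0, 0], [0, 0, -0.009]], [[0.024, 0, 0], [0, 0, -0.012]], [[0.03, 0.001, 0], [0, 0, -0.016]]]'

```text
clock: 14.3
position: [608.4, -146.0, 103.4]
ee_rot: [1.0, -0.028, -0.003, 0.0]
contact_force: [-0.4, -1.1, -0.3]
gripper_width: 0.0
grasp_force: 0.0
```

```bash
python3 - <<'E'
from h import *
where()
for th in (.05,0,-.05): print(th,rel(*dpose(th)))
E
```

```text
t 14.3 pos [ 608.4 -146.   103.4] r 150.4 theta(contact) 0.0987 toolth 0.101 F along x -0.3 [-0.4 -1.1 -0.3] q6 1.49
0.05 [[0.029, 0.001, 0.005], [0.0003, 0.0016, -0.0161]]
0 [[0.059, 0.001, 0.005], [0.0002, 0.0016, -0.032]]
-0.05 [[0.089, -0.0, 0.005], [0.0002, 0.0016, -0.0479]]
```

Call:
arm_command --rows '[[[0.005, 0, 0], [0, 0, -0.003]], [[0.01, 0, 0], [0, 0, -0.006]], [[0.015, 0, 0], [0, 0, -0.008]], [[0.02, 0, 0], [0, 0, -0.011]], [[0.026, 0.001, 0], [0, 0, -0.014]]]'

```text
clock: 14.8
position: [615.1, -146.7, 103.4]
ee_rot: [1.0, -0.006, -0.002, 0.0]
contact_force: [-0.1, 0.1, -0.0]
gripper_width: -0.2
grasp_force: 0.0
```

Call:
arm_command --rows '[[[0.003, 0, 0], [0, 0, -0.0016]], [[0.006, 0, 0], [0, 0, -0.0032]], [[0.009, 0, 0], [0, 0, -0.0048]], [[0.012, 0, 0], [0, 0, -0.0064]], [[0.015, 0, 0], [0, 0, -0.008]]]'

```text
clock: 15.3
position: [618.7, -146.8, 103.3]
ee_rot: [1.0, 0.006, -0.003, 0.0]
contact_force: [0.0, 0.2, 0.4]
gripper_width: 0.4
grasp_force: 0.0
```

```bash
python3 - <<'E'
from h import *
where()
E
```

```text
t 15.3 pos [ 618.7 -146.8  103.3] r 150.2 theta(contact) 0.0301 toolth 0.032 F along x 0.0 [0.  0.2 0.4] q6 1.56
```

Call:
arm_command --rows '[[[0.003, 0, 0], [0, 0, -0.0016]], [[0.006, 0, 0], [0, 0, -0.0032]], [[0.009, 0, 0], [0, 0, -0.0048]], [[0.012, 0, 0], [0, 0, -0.0064]], [[0.015, 0, 0], [0, 0, -0.008]]]'

```text
clock: 15.8
position: [621.4, -146.8, 103.2]
ee_rot: [1.0, 0.019, -0.004, 0.0]
contact_force: [-4.0, -0.1, 2.6]
gripper_width: 0.2
grasp_force: 0.0
```

Call:
arm_command --rows '[[[0.003, 0, 0], [0, 0, -0.0016]], [[0.006, 0, 0], [0, 0, -0.0032]], [[0.009, 0, 0], [0, 0, -0.0048]], [[0.012, 0, 0], [0, 0, -0.0064]], [[0.012, 0, 0], [0, 0, -0.0064]]]'

```text
clock: 16.3
position: [624.6, -146.9, 103.1]
ee_rot: [1.0, 0.029, -0.004, 0.0]
contact_force: [-4.9, -1.5, 1.9]
gripper_width: 0.0
grasp_force: 0.0
```

```bash
python3 - <<'E'
from h import *
where()
E
```

```text
t 16.3 pos [ 624.6 -146.9  103.1] r 150.1 theta(contact) -0.0091 toolth -0.013 F along x -5.0 [-4.9 -1.5  1.9] q6 1.61
```

The tongue has met the strike at about 0.015 rad, with 5 N of push. Easing on in half-millimetre steps.

Call:
arm_command --rows '[[[0.002, 0, 0], [0, 0, 0]], [[0.004, 0, 0], [0, 0, 0]], [[0.006, 0, 0], [0, 0, 0]], [[0.008, 0, 0], [0, 0, 0]]]'

```text
clock: 16.7
position: [626.7, -146.7, 103.2]
ee_rot: [1.0, 0.029, -0.003, 0.0]
contact_force: [-4.8, -0.4, 2.5]
gripper_width: -0.1
grasp_force: 0.0
```

Call:
arm_command --rows '[[[0.002, 0, 0], [0, 0, 0]], [[0.004, 0, 0], [0, 0, 0]], [[0.006, 0, 0], [0, 0, 0]]]'

```text
clock: 17.0
position: [629.1, -146.3, 103.2]
ee_rot: [1.0, 0.029, -0.002, 0.0]
contact_force: [-3.3, -0.4, 1.6]
gripper_width: -0.1
grasp_force: 0.0
```

Call:
arm_command --rows '[[[0.002, 0, 0], [0, 0, 0]], [[0.004, 0, 0], [0, 0, 0]], [[0.006, 0, 0], [0, 0, 0]]]'

```text
clock: 17.3
position: [629.2, -146.3, 103.1]
ee_rot: [1.0, 0.029, -0.004, 0.0]
contact_force: [-7.2, -0.3, 2.9]
gripper_width: 0.0
grasp_force: 0.0
```

Call:
arm_command --rows '[[[0.002, 0, 0], [0, 0, 0]], [[0.004, 0, 0], [0, 0, 0]], [[0.006, 0, 0], [0, 0, 0]]]'

```text
clock: 17.6
position: [629.8, -146.3, 103.1]
ee_rot: [1.0, 0.029, -0.005, 0.0]
contact_force: [-8.2, -0.8, 5.0]
gripper_width: 0.3
grasp_force: 0.0
```

```bash
python3 - <<'E'
from h import *
where()
E
```

```text
t 17.6 pos [ 629.8 -146.3  103.1] r 149.5 theta(contact) -0.0442 toolth -0.013 F along x -8.3 [-8.2 -0.8  5. ] q6 1.61
```

Call:
arm_command --rows '[[[0.002, 0, 0], [0, 0, 0]], [[0.004, 0, 0], [0, 0, 0]]]'

```text
clock: 17.8
position: [630.2, -146.3, 103.0]
ee_rot: [1.0, 0.029, -0.006, 0.0]
contact_force: [-9.8, -0.2, 5.9]
gripper_width: 0.5
grasp_force: 0.0
```

Call:
arm_command --rows '[[[0.002, 0, 0], [0, 0, 0]], [[0.004, 0, 0], [0, 0, 0]]]'

```text
clock: 18.0
position: [630.4, -146.3, 103.0]
ee_rot: [1.0, 0.029, -0.007, 0.0]
contact_force: [-12.3, 0.4, 7.3]
gripper_width: 0.1
grasp_force: 0.0
```

Call:
arm_command --rows '[[[-0.01, 0, 0], [0, 0, 0]], [[-0.02, 0, 0], [0, 0, 0]], [[-0.03, 0, 0], [0, 0, 0]], [[-0.05, 0, 0], [0, 0, 0]], [[-0.08, 0, 0], [0, 0, 0]]]'

```text
clock: 18.5
position: [614.7, -147.0, 103.5]
ee_rot: [1.0, 0.029, -0.001, 0.0]
contact_force: [-0.6, -0.4, -0.4]
gripper_width: 0.1
grasp_force: 0.0
```

```bash
python3 - <<'E'
from h import *
where()
b,d=arm.get_image("wrist"); cv2.imwrite("pics/w5.png",b); W=cloud("wrist",d)
C=np.array([cab(t) for t in W.reshape(-1,3)]).reshape(W.shape)
g=(b[...,1]>b[...,2]*1.4)&(b[...,1]>b[...,0]*1.05)
for y0 in range(-90,100,15):
    for z0,z1 in((143,153),):
        m=g&(C[...,1]>y0)&(C[...,1]<y0+15)&(C[...,2]>z0)&(C[...,2]<z1)&(abs(C[...,0])<45)
        if m.sum()>5: print(y0,m.sum(),np.percentile(C[m][:,0],[3,50,97]).round(1))
E
```

```text
t 18.5 pos [ 614.7 -147.   103.5] r 150.8 theta(contact) 0.0569 toolth -0.014 F along x -0.6 [-0.6 -0.4 -0.4] q6 1.61
-90 628 [ 7.3 26.5 44. ]
-75 1092 [ 7.9 11.5 26.9]
-60 1369 [ 7.1 14.2 25.9]
-45 3168 [ 6.8 16.3 24.8]
-30 3143 [ 5.9 15.4 24. ]
-15 3129 [ 4.9 14.5 23.1]
0 3129 [ 4.1 13.7 22.2]
15 3120 [ 3.2 12.8 21.3]
30 3079 [ 2.3 11.8 20.4]
45 617 [ 1.4  8.3 19.9]
```

View pics/w5.png

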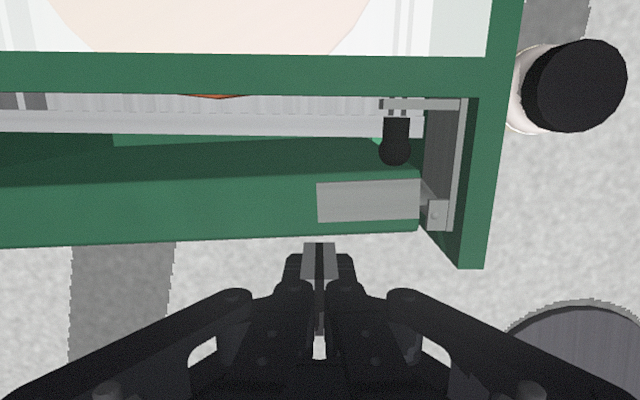

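```bash
python3 - <<'E'
from h import *
b=cv2.imread("pics/w5.png")[150:270,300:500]; cv2.imwrite("pics/w5c.png",cv2.resize(b,None,fx=4,fy=4,interpolation=cv2.INTER_CUBIC))
E
```

```text
(no output)
```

View pics/w5c.png

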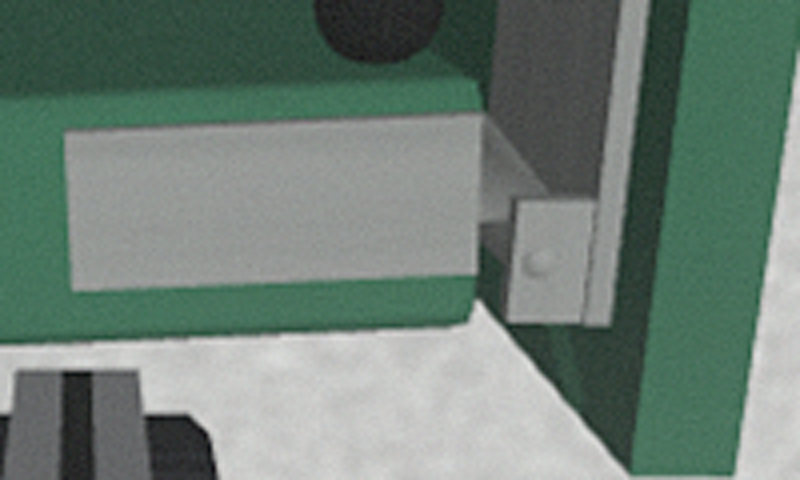

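The close-up shows the tongue out to about column 550, with its flat side hooked behind the strike at (555,260). The door is held at about -0.05 rad with nothing touching it. Withdrawing, then a last check before handing in.

Call:
arm_command --rows '[[[-0.08, 0, 0], [0, 0, 0]], [[-0.16, 0, -0.04], [0, 0, 0]], [[-0.24, 0, -0.16], [0, 0, 0]], [[-0.26, 0, -0.3], [0, 0, 0]], [[-0.26, 0, -0.4], [0, 0, 0]]]'

```text
clock: 19.05
position: [549.4, -151.1, 206.5]
ee_rot: [1.0, 0.029, -0.001, 0.001]
contact_force: [0.7, -0.2, 0.1]
gripper_width: 0.3
grasp_force: 0.0
```

```bash
python3 - <<'E'
from h import *
where()
b,d=arm.get_image("wrist"); W=cloud("wrist",d)
C=np.array([cab(t) for t in W.reshape(-1,3)]).reshape(W.shape)
b=b.astype(int); gr=(b[...,1]>b[...,2]*1.4)&(b[...,1]>b[...,0]*1.05)
for y0 in range(-75,75,25):
    m=gr&(C[...,1]>y0)&(C[...,1]<y0+25)&(abs(C[...,2]-147)<4)&(abs(C[...,0])<35)
    t=~gr&(C[...,1]>y0)&(C[...,1]<y0+25)&(abs(C[...,2]-128)<6)&(C[...,0]>10)&(C[...,0]<48)
    print(y0,np.percentile(C[m][:,0],[3,97]).round(1) if m.sum()>5 else None,"tray",np.percentile(C[t][:,0],[5,50]).round(1) if t.sum()>5 else None)
E
```

```text
t 19.05 pos [ 549.4 -151.1  206.5] r 173.0 theta(contact) 0.4497 toolth -0.013 F along x 0.7 [ 0.7 -0.2  0.1] q6 1.61
-75 [10.7 32.1] tray [39.5 39.9]
-50 [ 9.3 29.3] tray [39.5 39.8]
-25 [ 7.9 27.9] tray [39.5 39.9]
0 [ 6.3 26.2] tray [39.5 39.8]
25 [ 4.9 24.7] tray [39.5 39.9]
50 [ 3.4 23.3] tray [39.6 39.9]
```

The tray face is square at about 38–39 mm behind the front, and the door is still at about -0.06 rad.

```bash
python3 -c "
from bench import arm
print(arm.job_done())"
```

```text
the job is handed in; nothing more can be done
None
```

The tray is home against its stops (at most about 17 N measured), the door is latched (about 14 N measured on it) with its tongue behind the strike, and the job was handed in at about 19 s with the arm clear; no verdict came back.

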